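# Charge the finishing bowl and hold the dead-man lever

### The job

Take the steel scoop, scoop at least three of the five white ceramic beads out of the grey tray, tip them into the orange bowl of the finishing machine, and stand the scoop back on its blue mat, with no bead spilled on the bench and the other things on the bench left where they are. Then press the control box's black lever down by its red paddle until it is level, halfway down its travel and never down to its stop, and finish while still holding it there.

Things in the scene. Friction and masses are not known exactly. Their poses are not given: they have to be found in the camera images.
- scoop: Loose hand scoop, about 110 g, standing upright on the blue mat. Steel trough, open at the front (+x) and the top, 68 mm long (x -34 to +34), 70 mm wide (y), walls 30 mm high (back 36) and 2 mm thick, floor 2 mm thick; origin at the centre of the trough's underside; z up. Its black upright handle stands on the back wall: 24 mm (x) by 16 mm (y, the width to grip from above), centred on x = -40 mm, y = 0, reaching from 34 to 100 mm above the underside; grip it about 80 mm up
- scoop_in (a point): point in the middle of the scoop's trough, 14 mm above the underside, on the scoop's z axis
- mat: fixed blue mat, 140 (x) x 120 (y) x 3 mm, the scoop's place; origin at the centre of its underside, on the bench
- tray: fixed grey open tray, outside 170 (x) x 88 (y) x 32 mm high, walls and floor 5 mm thick (inside 160 x 78 mm); origin at the centre of its underside, on the bench. Its -x end faces roughly towards the robot; all beads lie in its +x half. The scoop, pushed along the floor to the +x end, gathers them: they cannot pass beside it and roll in over its lip at the end wall
- bead0_center (a point): centre of white ceramic polishing bead 0: a smooth glazed ball 20 mm across, 15 g, slippery (friction about 0.12); five alike
- bead1_center (a point): centre of white ceramic polishing bead 1: a smooth glazed ball 20 mm across, 15 g, slippery (friction about 0.12); five alike
- bead2_center (a point): centre of white ceramic polishing bead 2: a smooth glazed ball 20 mm across, 15 g, slippery (friction about 0.12); five alike
- bead3_center (a point): centre of white ceramic polishing bead 3: a smooth glazed ball 20 mm across, 15 g, slippery (friction about 0.12); five alike
- bead4_center (a point): centre of white ceramic polishing bead 4: a smooth glazed ball 20 mm across, 15 g, slippery (friction about 0.12); five alike
- finisher: fixed white finishing machine, base 150 x 150 mm, with a round orange open bowl on top; origin at the centre of its underside, on the bench
- bowl_rim (a point): centre of the mouth of the orange bowl, at rim height, 131 mm above the bench; the bowl is 150 mm across outside, 142 mm inside at the rim, 79 mm deep
- bowl_in (a point): point in the middle of the orange bowl's inside, on its axis, 28 mm above the inner floor (80 mm above the bench)
- control: fixed control box carrying the lever: a grey foot plate and, at its +x end, a white box 90 x 90 x 85 mm. Origin on the bench; the lever's axle runs along y, 30 mm to the +x side of the origin and 110 mm above the bench, and the lever sticks out from it to -x, roughly towards the robot; brackets beside the axle reach 128 mm high.
- lever (a joint): spring-loaded black dead-man lever with a red paddle: 0 rad = released, sloping up 0.3 rad towards the paddle; 0.3 rad = level, halfway; 0.6 rad = on its bottom stop. Push the paddle down from above; the spring needs about 5 N at the paddle to start and 8 N at level, 12 N at the stop, and it springs back to 0 when let go
- paddle (a point): centre of the upper face of the lever's red square paddle (44 x 44 mm, 10 mm thick), 110 mm from the axle: 143 mm above the bench when released, 110 mm at level, 77 mm at the stop; moves with the lever, and its x axis turns with it
- jar: bystander: jar of polishing paste, 60 mm across, 75 mm tall, black cap, green label; origin at the centre of its underside
- bottle: bystander: bottle 52 mm across, 130 mm tall, blue cap; origin at the centre of its underside
- brush: bystander: hand brush lying flat, about 200 mm long along its x; origin under its middle
- file: bystander: flat file with a wooden handle, lying, 195 mm long along its x, 16 mm high; origin on its underside where blade and handle meet
- bobs: bystander: wooden block 70 x 50 x 30 mm with four small felt bobs on pins, 62 mm tall in all; origin at the centre of its underside
- bar: bystander: green bar of polishing compound 100 x 40 x 30 mm; origin at the centre of its underside
Things that resemble listed ones, but are neither listed nor needed, are in the scene too. Of the things that look like the finisher, the smaller one is meant. What is shaped like the control but turquoise is not meant.

How it is judged:
On the way, in this order (a step that is already met when the one before it is completed fails the run):
1. at least three beads are lifted clear of the tray in the scoop (height (world z) of scoop_in above 0.07 m and (distance between each of bead0_center, bead1_center, bead2_center and scoop_in below 0.048 m or distance between each of bead0_center, bead1_center, bead3_center and scoop_in below 0.048 m or distance between each of bead0_center, bead1_center, bead4_center and scoop_in below 0.048 m or distance between each of bead0_center, bead2_center, bead3_center and scoop_in below 0.048 m or distance between each of bead0_center, bead2_center, bead4_center and scoop_in below 0.048 m or distance between each of bead0_center, bead3_center, bead4_center and scoop_in below 0.048 m or distance between each of bead1_center, bead2_center, bead3_center and scoop_in below 0.048 m or distance between each of bead1_center, bead2_center, bead4_center and scoop_in below 0.048 m or distance between each of bead1_center, bead3_center, bead4_center and scoop_in below 0.048 m or distance between each of bead2_center, bead3_center, bead4_center and scoop_in below 0.048 m)), for 0.2 s.
2. at least three beads lie in the orange bowl ((distance between each of bead0_center, bead1_center, bead2_center and bowl_in below 0.07 m or distance between each of bead0_center, bead1_center, bead3_center and bowl_in below 0.07 m or distance between each of bead0_center, bead1_center, bead4_center and bowl_in below 0.07 m or distance between each of bead0_center, bead2_center, bead3_center and bowl_in below 0.07 m or distance between each of bead0_center, bead2_center, bead4_center and bowl_in below 0.07 m or distance between each of bead0_center, bead3_center, bead4_center and bowl_in below 0.07 m or distance between each of bead1_center, bead2_center, bead3_center and bowl_in below 0.07 m or distance between each of bead1_center, bead2_center, bead4_center and bowl_in below 0.07 m or distance between each of bead1_center, bead3_center, bead4_center and bowl_in below 0.07 m or distance between each of bead2_center, bead3_center, bead4_center and bowl_in below 0.07 m)), for 0.2 s.
3. the scoop stands upright on its mat again, let go (horizontal distance between scoop and mat below 0.05 m and angle between scoop's own z axis and vertical below 0.1 rad and height (world z) of scoop below 0.008 m and contact force between each of the fingers, the arm and scoop below 0.05 N and linear speed of scoop below 0.02 m/s), for 0.2 s.
4. the lever is held level (value of joint lever between 0.2 and 0.4 rad and contact force between any of the fingers, the arm and control above 2 N), for 0.5 s.
At the end, for the whole second after the job is handed in: The robot presses the lever (over 2 N) and keeps it still at 0.2 to 0.4 rad; at least three beads are in the bowl, the others in bowl, tray or scoop; the scoop stands untouched, upright within 0.1 rad, its origin within 50 mm of the mat's centre (all of step 3 and all of step 4 and velocity of joint lever between -0.1 and 0.1 rad/s and (distance between each of bead0_center, bead1_center, bead2_center and bowl_in below 0.07 m or distance between each of bead0_center, bead1_center, bead3_center and bowl_in below 0.07 m or distance between each of bead0_center, bead1_center, bead4_center and bowl_in below 0.07 m or distance between each of bead0_center, bead2_center, bead3_center and bowl_in below 0.07 m or distance between each of bead0_center, bead2_center, bead4_center and bowl_in below 0.07 m or distance between each of bead0_center, bead3_center, bead4_center and bowl_in below 0.07 m or distance between each of bead1_center, bead2_center, bead3_center and bowl_in below 0.07 m or distance between each of bead1_center, bead2_center, bead4_center and bowl_in below 0.07 m or distance between each of bead1_center, bead3_center, bead4_center and bowl_in below 0.07 m or distance between each of bead2_center, bead3_center, bead4_center and bowl_in below 0.07 m) and (distance between bead0_center and bowl_in below 0.07 m or (horizontal distance between bead0_center and tray below 0.09 m and height (world z) of bead0_center above 0.0125 m) or distance between bead0_center and scoop_in below 0.048 m) and (distance between bead1_center and bowl_in below 0.07 m or (horizontal distance between bead1_center and tray below 0.09 m and height (world z) of bead1_center above 0.0125 m) or distance between bead1_center and scoop_in below 0.048 m) and (distance between bead2_center and bowl_in below 0.07 m or (horizontal distance between bead2_center and tray below 0.09 m and height (world z) of bead2_center above 0.0125 m) or distance between bead2_center and scoop_in below 0.048 m) and (distance between bead3_center and bowl_in below 0.07 m or (horizontal distance between bead3_center and tray below 0.09 m and height (world z) of bead3_center above 0.0125 m) or distance between bead3_center and scoop_in below 0.048 m) and (distance between bead4_center and bowl_in below 0.07 m or (horizontal distance between bead4_center and tray below 0.09 m and height (world z) of bead4_center above 0.0125 m) or distance between bead4_center and scoop_in below 0.048 m)); the arm keeps its last pose, push and grip.
It fails at once if the lever is pushed down to its stop (past 0.56 rad) (value of joint lever above 0.56 rad).
It fails at once if a bystander is moved by more than 30 mm (distance of any of jar, bottle, brush, file, bobs, bar from where it was at the start of the episode above 0.03 m).
It also fails if it takes over 72 s, if anything falls off the work surface, if the arm or the gripper's body presses on something with over 40 N, if the wrist force passes 120 N, or if a joint passes its speed limit or range.

### The arm

A 6-joint arm with a two-finger parallel gripper is mounted at the origin on the work surface. World frame = base frame: x ahead of the robot, y to its left, z up, the work surface at z = 0. Lengths are in m, angles in rad, forces in N, time in s.
With the tool pointing down it reaches from about 0.25 to 0.725 m from the base axis. Payload 4 kg.
Tool frame: the origin (TCP) lies at the very end of the fingers, on their centre line; the grasp point (between the pads) lies bot.grasp_offset behind it (bot.grasp_offset is the distance from the TCP to the grasp point, in m); z points along the fingers, y is the direction in which the jaws open and shut (so a half turn about z gives the same grasp; the last joint's range is limited). The gripper opens to 85 mm and grips with 20 to 120 N. Pads are 22 mm wide; open, the fingers measure 114 mm over their backs; the gripper's body (76 mm by 85 mm) begins 54 mm behind the grasp point. The pads swing forward as they close: fully open they stand 13 mm farther back than shut.
Start: joints at [1.228, 0.241, 0.005, 1.335, 0, 1.571], TCP at [0.168, 0.471, 0.231] pointing down, gripper open.
Joint ranges: [-2.72, 2.72], [-1.05, 1.87], [-1.09, 1.28], [-1.99, 2.15], [-1.42, 1.44], [-3.14, 3.14]. Speed limits (rad/s): [2.79, 2.79, 3.14, 3.14, 3.14, 3.14].

### API

Orientations are given as a unit quaternion [x, y, z, w].
In Python, from workcell import bot gives the robot as it stands. The module is installed in compiled form; this text tells all that it offers.
- The arm moves only by the shell command python3 -m jog 'ROWS' [OPENING]. ROWS is JSON, a list that holds one entry, the list of rows, each a list of 6 numbers: the shift along the tool's x, y, z in m, then the turn, a rotation vector about the tool's x, y, z in degrees. In form: [[[dx, dy, dz, wx, wy, wz], ...]]. A call has 1 to 12 rows; each row shifts and turns the pose as measured when the row begins, along the tool's axes as they then stand; what a row does not reach is not made up. A row lasts 1/8 s, in which the tool goes at most 62.5 mm and 10.7 degrees, less where a joint would pass 70% of its speed; a pose out of reach is approached as far as the arm can. A call is refused whole if a number of a shift passes 0.0625 or a number of a turn 10.7, either way. A call with a gripper value outside its range is refused whole. OPENING is the finger opening in m, from 0 to 0.0854, set as the call begins (- or left out, the last holds). The fingers move at their own pace and stop on an object; the grip force is fixed at half the most. Time passes only in rows, so rows that do not move let the fingers close. It gives the time, the measured TCP pose, the force and the opening at its end, in the units of the state.
- bot.get_obs(): the state, without advancing time (a new reading comes with each control period).
- bot.camera(name): name is "scene" or "top" or "wrist"; returns a dict with "pixels" (420x560x3 uint8, red, green, blue), "fx", "fy", "cx", "cy" (pixels), "k1" (the pictures are not rectified: a ray, as slopes to the right and down, at radius r is drawn at 1 + k1 r^2 times it, then the intrinsics apply), "rvec" (rotation vector, rad) and "tvec" (3), from world to camera coordinates, as OpenCV has them. Camera axes: x right, y down, z forward; pixel columns grow to the right and rows downward; lengths in m; the calibration is good to about 2 mm. A picture is of the moment at which its call begins. There is no depth.
- bot.job_done(): hands the job in, once; it reports no verdict.
The state is a dict: "clock": time; "joint_pos": joint angles; "joint_vel": joint speeds; "tau": joint torques, N m; "eef_pos": TCP position; "tool_rot": TCP orientation; "ft_force": force on the tool from outside, world axes, zero at the start; "ft_torque": the same for the moment, N m; "grip_width": finger opening in m.
Only numpy, scipy, OpenCV 4.12 (cv2) and the standard library are available. Lean on these libraries where they do the work, as an engineer would, in place of code of your own. Each camera call takes 0.05 s, during which the arm holds its last target. There are 200 camera calls.

## Working session

There is one attempt and no reset: what is moved stays moved. The work goes in short steps, Python scripts to look and compute and a shell command to move; the robot and the scene stay as the last step left them, time stands still between calls to the robot, and variables do not carry over. Pictures are saved under pics/ and viewed, on a budget of 10 in all, crops included, one or two more only if the job needs it, and the job is handed in when it is done.

```bash
mkdir -p pics; cat > h.py <<'E'
import numpy as np, cv2
from scipy.spatial.transform import Rotation as R
from workcell import bot
def cam(n):
    c=bot.camera(n); c['img']=cv2.cvtColor(c['pixels'],cv2.COLOR_RGB2BGR)
    c['K']=np.array([[c['fx'],0,c['cx']],[0,c['fy'],c['cy']],[0,0,1.]])
    c['D']=np.array([c['k1'],0,0,0,0.]); c['Rm']=cv2.Rodrigues(np.array(c['rvec'],float))[0]; c['t']=np.array(c['tvec'],float)
    return c
def onplane(c,uv,z):
    uv=np.array(uv,float).reshape(-1,1,2)
    n=cv2.undistortPoints(uv,c['K'],c['D']).reshape(-1,2)
    d=np.c_[n,np.ones(len(n))]@c['Rm']; o=-c['Rm'].T@c['t']
    return o+d*((z-o[2])/d[:,2])[:,None]
def proj(c,P):
    return cv2.projectPoints(np.array(P,float).reshape(-1,1,3),np.array(c['rvec'],float),c['t'],c['K'],c['D'])[0].reshape(-1,2)
E
python3 - <<'E'
from h import *
for n in('scene','top'):
    c=cam(n); cv2.imwrite(f'pics/{n}0.png',cv2.resize(c['img'],(800,600))); np.save(n+'.npy',c,allow_pickle=True)
    print(n,c['fx'],c['k1'],-c['Rm'].T@c['t'],c['Rm'].tolist())
print(bot.get_obs(),bot.grasp_offset)
E
```

```text
scene 434.2393523284291 -0.06538530722919977 [ 1.33861497 -0.76775899  0.8198885 ] [[0.632130247810816, 0.7744660506306295, 0.024772691077714792], [0.43209766820592954, -0.32578577859372776, -0.8409252235467057], [-0.6431974463052812, 0.5422784920008112, -0.540584019537843]]
top 529.3029255134098 -0.09139194789500034 [ 0.40822528 -0.04371795  1.61333092] [[0.0061778861134851315, -0.9999631743424495, 0.005956818122163959], [-0.9981350404903404, -0.006528151198132659, -0.0606945152981789], [0.06073116719210461, -0.005570745094334386, -0.9981386136857839]]
{'clock': 0.1, 'joint_pos': array([ 1.22798190e+00,  2.41328088e-01,  3.86097906e-03,  1.33517774e+00,
       -6.49819670e-06,  1.57078548e+00]), 'joint_vel': array([-0.00068016, -0.00065179,  0.00301846,  0.00045399,  0.0017733 ,
       -0.00064795]), 'tau': array([ 4.16992152e-04, -3.73139870e+01,  2.53009468e+01,  1.08803774e-02,
        1.12977236e-04, -9.37850842e-06]), 'eef_pos': array([0.16788463, 0.47038222, 0.23050751]), 'tool_rot': array([ 1.70563692e-01,  9.85346220e-01, -9.11268438e-04, -1.54453566e-04]), 'ft_force': array([ 0.32119908, -0.40191039, -0.50367435]), 'ft_torque': array([0.00261279, 0.01638418, 0.01795036]), 'grip_width': 0.0854553436796721} 0.0187
```

View pics/top0.png

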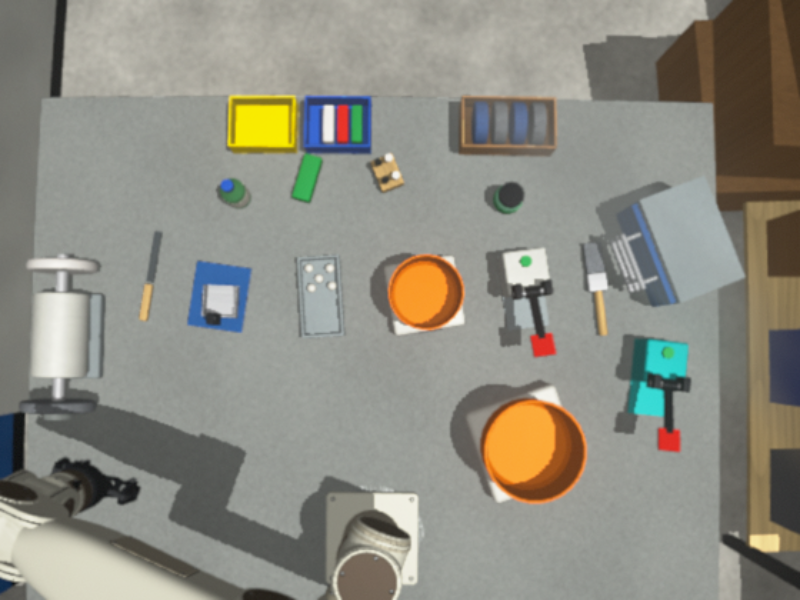

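View pics/scene0.png

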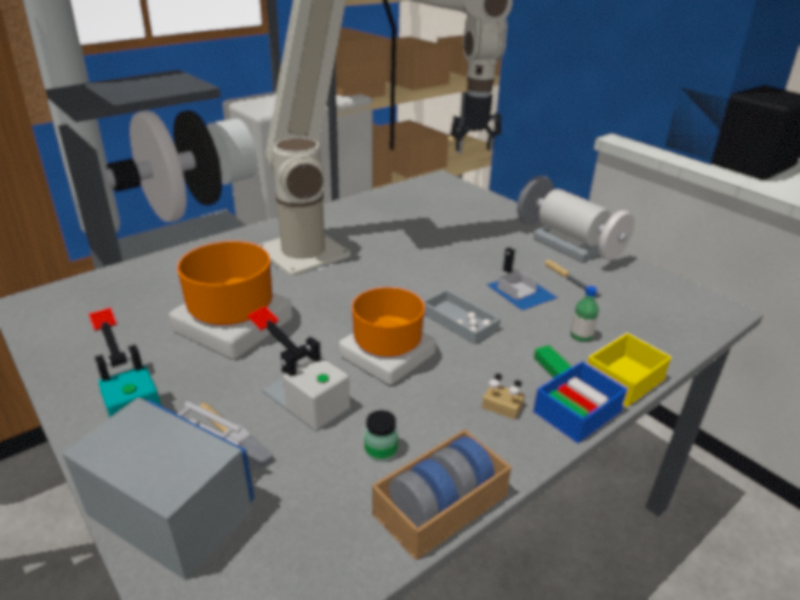

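The top view shows these candidates (800 px image):
- **Scoop:** the only one, at (218,300) on the blue mat (220,296).
- **Tray:** grey with beads at (320,296). The yellow (262,123) and blue (338,123) bins are not meant.
- **Finisher:** the small bowl at (425,292) is meant. The big one at (530,445) is not.
- **Control:** the white box with paddle at (543,345) is meant. The turquoise one at (668,440) is not.

```bash
python3 - <<'E'
from h import *
c=np.load('top.npy',allow_pickle=True).item(); im=c['img']; hsv=cv2.cvtColor(im,cv2.COLOR_BGR2HSV)
def blobs(lo,hi,box,mn=15):
    m=cv2.inRange(hsv,np.array(lo),np.array(hi)); k=np.zeros_like(m); x0,y0,x1,y1=[int(v*.7) for v in box]; k[y0:y1,x0:x1]=m[y0:y1,x0:x1]
    cs=cv2.findContours(k,cv2.RETR_EXTERNAL,cv2.CHAIN_APPROX_NONE)[0]
    return [q for q in sorted(cs,key=cv2.contourArea,reverse=True) if cv2.contourArea(q)>=mn]
def rect(q,z,name):
    p=onplane(c,q.reshape(-1,2),z)[:,:2].astype(np.float32); r=cv2.minAreaRect(p); print(name,np.round(r[0],4),np.round(r[1],4),'yaw',round(r[2],1))
q=blobs((100,120,60),(125,255,255),(180,255,260,340)); rect(q[0],.003,'mat')
q=blobs((0,0,0),(179,255,60),(195,300,230,335),5)
for k in q: rect(k,.103,'handletop')
q=blobs((0,0,150),(179,60,255),(195,275,245,320)); 
for k in q: rect(k,.035,'trough')
q=blobs((5,150,100),(20,255,255),(375,240,475,345)); p=onplane(c,q[0].reshape(-1,2),.131)[:,:2].astype(np.float32); print('bowl',cv2.minEnclosingCircle(p),cv2.fitEllipse(p))
q=blobs((0,150,100),(5,255,255),(520,325,565,365)); rect(q[0],.143,'paddle')
q=blobs((0,0,215),(179,40,255),(300,258,340,300),5)
for k in q:
    (x,y),r=cv2.minEnclosingCircle(k); print('bead',onplane(c,(x,y),.015)[0,:2].round(4),r)
q=blobs((45,120,60),(75,255,255),(510,250,540,270),5); rect(q[0],.09,'button')
s=im[165:250,120:400]; a=cv2.resize(s,None,fx=2.8,fy=2.8,interpolation=cv2.INTER_CUBIC); 
cv2.imwrite('pics/crop1.png',a)
E
```

```text
mat [0.5078 0.3316] [0.1166 0.1371] yaw 82.3
handletop [0.4561 0.319 ] [0.0172 0.0233] yaw 0.4
trough [0.4969 0.3197] [0.0622 0.0646] yaw 87.2
bowl ((0.5119065046310425, -0.10573439300060272), 0.0744185745716095) ((0.5119900703430176, -0.10556486248970032), (0.1451127529144287, 0.1457485556602478), 21.559913635253906)
paddle [ 0.4095 -0.3347] [0.0416 0.042 ] yaw 9.5
bead [0.5256 0.1315] 1.9003955125808716
bead [0.532  0.0881] 1.9003875255584717
bead [0.547  0.1156] 1.9003875255584717
bead [0.5684 0.0926] 1.9003955125808716
bead [0.5682 0.1372] 1.9003875255584717
button [ 0.5783 -0.3099] [0.0146 0.0147] yaw 0.5
```

View pics/crop1.png

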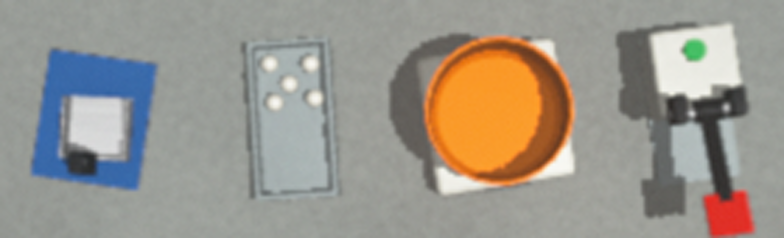

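```bash
python3 -m jog '[[[0,0,0,0,0,-9.8],[0,0,0,0,0,-9.8],[-0.036,-0.019,0.002,0,0,0],[-0.036,-0.019,0.002,0,0,0],[-0.036,-0.019,0.002,0,0,0],[-0.036,-0.019,0.002,0,0,0],[-0.036,-0.019,0.002,0,0,0],[-0.036,-0.019,0.002,0,0,0],[-0.03,-0.019,0.002,0,0,0],[-0.01,-0.01,0,0,0,0],[0,0,0,0,0,0]]]'
python3 - <<'E'
from h import *
o=bot.get_obs(); print(o['eef_pos'],o['tool_rot'],o['joint_pos'],o['clock'])
c=cam('wrist'); np.save('w1.npy',c,allow_pickle=True); cv2.imwrite('pics/w1.png',c['img'])
print(-c['Rm'].T@c['t'],c['Rm'].round(2).tolist(),c['fx'])
E
```

```text
clock: 1.48
eef_pos: [0.4305, 0.3244, 0.2101]
tool_rot: [-0.007, 1.0, -0.005, -0.004]
ft_force: [-0.3, 0.4, -0.2]
grip_width: 0.0854
[0.43047451 0.32437597 0.21011626] [-0.00710935  0.99995287 -0.00499906 -0.00432652] [ 0.64736121  0.33784895  0.08246849  1.32832811 -0.00284858  0.63316048] 1.475
[0.35430964 0.32479937 0.35362789] [[-0.01, 1.0, -0.01], [0.96, 0.02, 0.29], [0.29, -0.01, -0.96]] 340.92004465820787
```

View pics/w1.png

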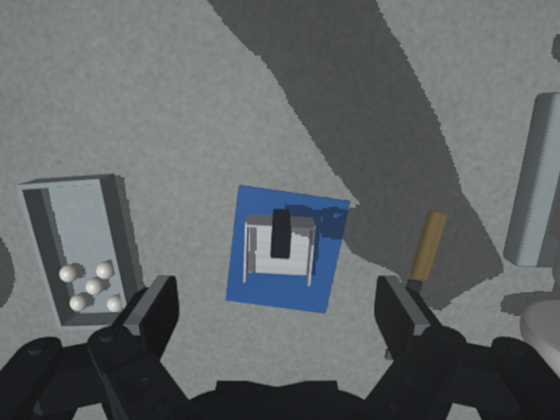

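```bash
python3 - <<'E'
from h import *
c=np.load('w1.npy',allow_pickle=True).item(); im=c['img']; hsv=cv2.cvtColor(im,cv2.COLOR_BGR2HSV)
def big(m,box):
    x0,y0,x1,y1=box;k=np.zeros_like(m);k[y0:y1,x0:x1]=m[y0:y1,x0:x1]
    return max(cv2.findContours(k,cv2.RETR_EXTERNAL,cv2.CHAIN_APPROX_NONE)[0],key=cv2.contourArea)
def rect(q,z,n):
    r=cv2.minAreaRect(onplane(c,q.reshape(-1,2),z)[:,:2].astype(np.float32)); print(n,np.round(r[0],4),np.round(r[1],4),round(r[2],2))
rect(big(cv2.inRange(hsv,(100,120,40),(125,255,255)),(220,170,360,320)),.003,'mat')
h=big(cv2.inRange(hsv,(0,0,0),(179,255,50)),(262,205,300,265)); P=h.reshape(-1,2)
for v in range(P[:,1].min(),P[:,1].max()+1,6):
    u=P[P[:,1]==v][:,0]; print(v,u.min(),u.max(),onplane(c,[(u.min()-.5,v),(u.max()+.5,v)],.103)[:,:2].round(4).tolist())
print('front edge',onplane(c,(281,P[:,1].max()+.5),.103))
# beads
m=cv2.inRange(hsv,(0,0,190),(179,45,255))
k=np.zeros_like(m);k[255:318,50:130]=m[255:318,50:130]
for q in cv2.findContours(k,cv2.RETR_EXTERNAL,cv2.CHAIN_APPROX_NONE)[0]:
    if cv2.contourArea(q)>40:
        (x,y),r=cv2.minEnclosingCircle(q); print('bead',(round(x),round(y)),onplane(c,(x,y),.015)[0,:2].round(4),r)
a=np.hstack([cv2.resize(im[165:335,10:145],None,fx=3,fy=3,interpolation=cv2.INTER_CUBIC),cv2.resize(im[200:300,235:365],None,fx=3,fy=3,interpolation=cv2.INTER_CUBIC)[:510] if 0 else np.zeros((510,1,3),np.uint8)])
b=cv2.resize(im[200:300,235:360],None,fx=3,fy=3,interpolation=cv2.INTER_CUBIC); b=cv2.copyMakeBorder(b,0,210,0,0,cv2.BORDER_CONSTANT)
cv2.imwrite('pics/crop2.png',np.hstack([a,b]))
E
```

```text
mat [0.5062 0.332 ] [0.1184 0.1382] 82.41
210 274 287 [[0.4276, 0.321], [0.4274, 0.3317]]
216 274 288 [[0.4324, 0.321], [0.4322, 0.3326]]
222 273 289 [[0.4373, 0.3203], [0.4371, 0.3335]]
228 273 289 [[0.4422, 0.3204], [0.442, 0.3336]]
234 273 289 [[0.4472, 0.3204], [0.447, 0.3337]]
240 272 288 [[0.4522, 0.3197], [0.452, 0.3331]]
246 272 288 [[0.4573, 0.3197], [0.4571, 0.3332]]
252 272 288 [[0.4625, 0.3198], [0.4622, 0.3333]]
front edge [[0.46709903 0.32741839 0.103     ]]
bead (111, 306) [0.5717 0.1324] 4.924529075622559
bead (74, 304) [0.5715 0.0878] 4.472236156463623
bead (90, 288) [0.549  0.1109] 4.924529075622559
bead (64, 274) [0.5334 0.0827] 4.924529075622559
bead (100, 272) [0.5283 0.1265] 5.147915363311768
```

View pics/crop2.png

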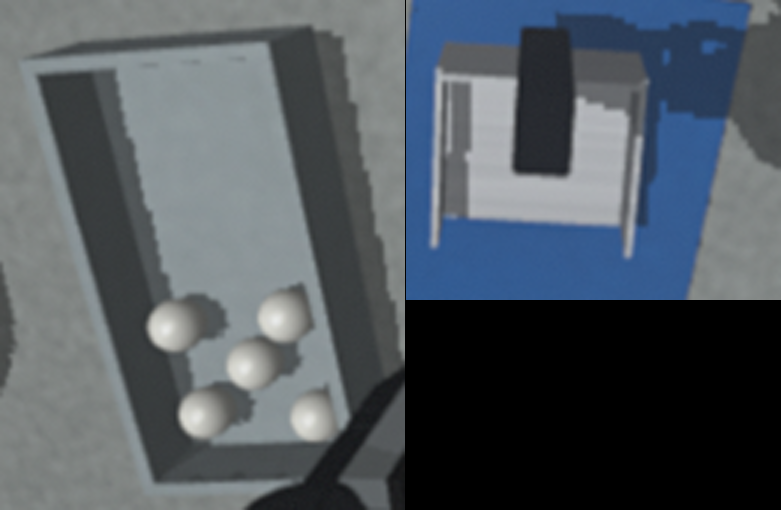

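```bash
python3 - <<'E'
from h import *
c=np.load('w1.npy',allow_pickle=True).item()
s=np.array([(434,247),(440,72),(629,258),(645,82)],float); s=np.c_[235+(s[:,0]-406)/3,200+s[:,1]/3]
print(onplane(c,s[[0,2]],.033)[:,:2].round(4).tolist(),onplane(c,s[[1,3]],.037)[:,:2].round(4).tolist())
t=np.array([(22,60),(312,27),(155,485),(270,40)],float); t=np.c_[10+t[:,0]/3,165+t[:,1]/3]
print(onplane(c,t,.032)[:,:2].round(4).tolist())
E
```

```text
[[0.5278, 0.2901], [0.5308, 0.3586]] [[0.4617, 0.2935], [0.464, 0.3606]]
[[0.4264, 0.0627], [0.4145, 0.1648], [0.5911, 0.0793], [0.4189, 0.1502]]
```

```bash
cat >> h.py <<'E'
def go(x,y,z,front=0,pitch=0):
    """delta rows (tool axes) to TCP target; front=yaw deg of scoop front, pitch=front-down deg"""
    o=bot.get_obs(); A=R.from_quat(o['tool_rot']); 
    B=R.from_euler('z',front,degrees=True)*R.from_euler('y',pitch,degrees=True)*R.from_quat([0,1,0,0])
    print('at',o['eef_pos'].round(4),'F',o['ft_force'].round(1),'grip',o['grip_width'].round(4),'t',o['clock'])
    print('shift',A.inv().apply(np.array([x,y,z])-o['eef_pos']).round(4),'turn',np.degrees((A.inv()*B).as_rotvec()).round(2))
E
python3 -c "
from h import *
go(.456,.327,.12,-2.4)"
```

```text
Traceback (most recent call last):
  File "h.py", line 20, in go
    print('at',o['eef_pos'].round(4),'F',o['ft_force'].round(1),'grip',o['grip_width'].round(4),'t',o['clock'])
                                                                       ^^^^^^^^^^^^^^^^^^^^^
AttributeError: 'float' object has no attribute 'round'
```

```bash
sed -i "s/o\['grip_width'\].round(4)/round(o['grip_width'],4)/" h.py; python3 -c "
from h import *
go(.456,.327,.12,-2.4)"
```

```text
at [0.43   0.3248 0.2101] F [ 0.3 -0.3 -0.5] grip 0.0856 t 1.525
shift [-0.0268  0.0027  0.0899] turn [-0.58 -0.48  3.27]
```

```bash
python3 -m jog '[[[-0.0135,0.0013,0.03,-0.6,-0.5,3.3],[-0.0135,0.0013,0.03,0,0,0],[0,0,0.03,0,0,0],[0,0,0,0,0,0]]]'; python3 -c "
from h import *
go(.456,.327,.0643,-2.4)"
```

```text
clock: 2.02
eef_pos: [0.4533, 0.3314, 0.1195]
tool_rot: [0.018, 1.0, 0.002, 0.0]
ft_force: [-0.7, -0.2, -0.2]
grip_width: 0.0854
at [0.4533 0.3314 0.1195] F [-0.7 -0.2 -0.2] grip 0.0854 t 2.025
shift [-0.0028 -0.0045  0.0552] turn [0.21 0.05 0.32]
```

```bash
python3 -m jog '[[[-0.0028,-0.0045,0.018,0.2,0,0.3],[0,0,0.018,0,0,0],[0,0,0.018,0,0,0],[0,0,0,0,0,0]]]'; python3 -c "
from h import *
go(.456,.327,.0643,-2.4)"
```

```text
clock: 2.52
eef_pos: [0.4559, 0.3323, 0.0712]
tool_rot: [0.018, 1.0, 0.003, 0.004]
ft_force: [0.4, 0.7, -0.7]
grip_width: 0.0853
at [0.4559 0.3323 0.0712] F [ 0.4  0.7 -0.7] grip 0.0853 t 2.525
shift [-0.0003 -0.0054  0.0069] turn [0.37 0.41 0.38]
```

```bash
python3 -m jog '[[[0,-0.005,0.006,0.3,0.4,0.3],[0,0,0,0,0,0]]]'; python3 -c "
from h import *
go(.456,.327,.0643,-2.4)"
```

```text
clock: 2.78
eef_pos: [0.4566, 0.3288, 0.0678]
tool_rot: [0.02, 1.0, 0.002, 0.002]
ft_force: [0.2, 0.4, 0.4]
grip_width: 0.0854
at [0.4566 0.3288 0.0678] F [0.2 0.4 0.4] grip 0.0854 t 2.775
shift [ 0.0005 -0.0018  0.0035] turn [0.21 0.18 0.14]
```

```bash
python3 -m jog '[[[0,-0.002,0.004,0.2,0.2,0.1],[0,0,0,0,0,0]]]' && python3 -m jog '[[[0,0,0,0,0,0],[0,0,0,0,0,0],[0,0,0,0,0,0],[0,0,0,0,0,0],[0,0,0,0,0,0],[0,0,0,0,0,0]]]' 0; python3 -c "
from h import *
go(.456,.327,.0643,-2.4)"
```

```text
clock: 3.02
eef_pos: [0.4572, 0.3271, 0.0648]
tool_rot: [0.021, 1.0, 0.001, 0.001]
ft_force: [-0.6, -0.3, 0.2]
grip_width: 0.0851
clock: 3.78
eef_pos: [0.4574, 0.3271, 0.065]
tool_rot: [0.021, 1.0, 0.001, 0.001]
ft_force: [-0.0, 0.2, 0.5]
grip_width: 0.0154
at [0.4574 0.3271 0.065 ] F [-0.   0.2  0.5] grip 0.0154 t 3.775
shift [ 0.0014 -0.0002  0.0007] turn [0.09 0.07 0.01]
```

```bash
python3 -m jog '[[[0,0,-0.02,0,0,0],[0,0,-0.035,0,0,0],[0,0,-0.035,0,0,0],[0.012,-0.022,-0.015,0,0,-2],[0.012,-0.022,0,0,0,-2],[0.012,-0.022,0,0,0,-2],[0.012,-0.022,0,0,0,-1.2],[0.009,-0.022,0,0,0,0],[0,-0.017,0,0,0,0],[0,0,0,0,0,0],[0,0,0,0,0,0]]]'; python3 - <<'E'
from h import *
go(.40,.2,.17,4.8)
c=cam('wrist'); np.save('w2.npy',c,allow_pickle=True); cv2.imwrite('pics/w2.png',cv2.resize(c['img'],(800,600),interpolation=cv2.INTER_CUBIC))
E
```

```text
clock: 5.15
eef_pos: [0.4024, 0.1948, 0.1712]
tool_rot: [-0.045, 0.999, -0.0, -0.001]
ft_force: [0.2, 0.8, -0.3]
grip_width: 0.0157
at [0.4024 0.1948 0.1712] F [ 0.2  0.8 -0.3] grip 0.0157 t 5.15
shift [0.0019 0.0054 0.0012] turn [-0.02 -0.13  0.3 ]
```

View pics/w2.png

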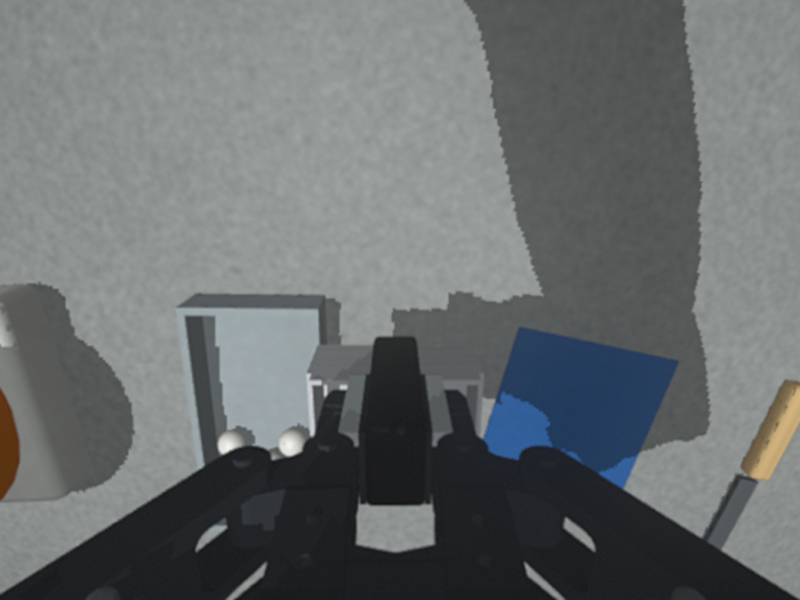

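```bash
python3 - <<'E'
from h import *
c=np.load('w2.npy',allow_pickle=True).item()
f=lambda l,z:(onplane(c,np.array(l,float)*.7,z)[:,:2].round(4).tolist())
print('tray',f([(178,307),(325,307),(202,462)],.032))
print('scoop back',f([(308,375),(484,375)],.145))
# top-cam tray rim via edges
t=np.load('top.npy',allow_pickle=True).item()
g=lambda l,z:(onplane(t,120*np.array([1,0])+165*np.array([0,1])+np.array(l,float)/2.8,z)[:,:2].round(4).tolist())
print('top tray',g([(245,41),(328,38),(253,198),(338,193)],.032))
a=cv2.resize(t['img'][170:245,195:250],None,fx=7,fy=7,interpolation=cv2.INTER_CUBIC);cv2.imwrite('pics/crop3.png',a)
E
```

```text
tray [[0.426, 0.0631], [0.4179, 0.1535], [0.5369, 0.0739]]
scoop back [[0.4088, 0.1621], [0.4028, 0.229]]
top tray [[0.59, 0.1617], [0.5938, 0.0725], [0.4218, 0.1507], [0.4277, 0.06]]
```

View pics/crop3.png

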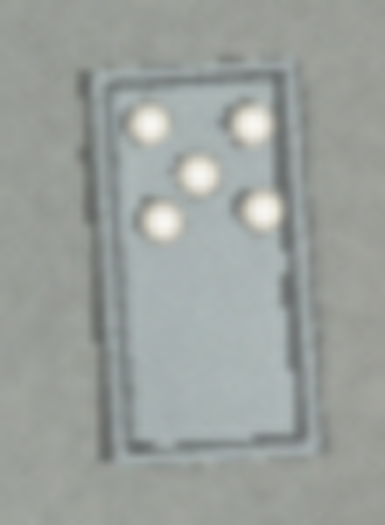

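```bash
python3 -m jog '[[[-0.004,-0.02,0,0,0,0],[-0.004,-0.022,0,0,0,0],[-0.004,-0.022,0.012,0,0,0],[-0.004,-0.022,0.012,0,0,0],[0,-0.004,0.015,0,0,0],[0,0,0.01,0,0,0],[0,0,0,0,0,0],[0,0,0,0,0,0]]]'; python3 - <<'E'
from h import *
go(.4275,.107,.12,5.2)
c=cam('wrist'); np.save('w3.npy',c,allow_pickle=True); cv2.imwrite('pics/w3.png',cv2.resize(c['img'],(800,600),interpolation=cv2.INTER_CUBIC))
E
```

```text
clock: 6.2
eef_pos: [0.4309, 0.11, 0.1208]
tool_rot: [-0.049, 0.999, 0.001, 0.0]
ft_force: [0.4, 0.1, -0.3]
grip_width: 0.0149
at [0.4309 0.11   0.1208] F [ 0.4  0.1 -0.3] grip 0.0149 t 6.2
shift [ 0.0037 -0.0027  0.0008] turn [0.1  0.04 0.39]
```

View pics/w3.png

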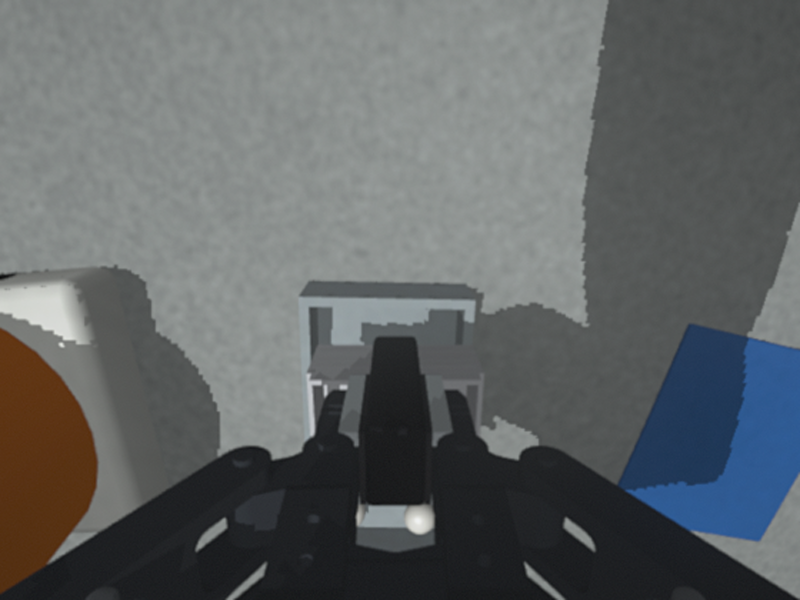

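```bash
python3 - <<'E'
from h import *
c=np.load('w3.npy',allow_pickle=True).item()
def f(l,z):
    P=onplane(c,np.array(l,float)*.7,z); o=bot.get_obs(); A=R.from_quat(o['tool_rot'])
    return A.inv().apply(P-o['eef_pos']).round(4).tolist()
print('tray(tool frame)',f([(300,296.5),(478,300),(306,430)],.032))
print('inner',f([(309,306),(466,308)],.032))
print('scoop back',f([(308,375),(484,375)],.0945))
# refine tray edges: column of strong vertical gradient along rows
g=cv2.cvtColor(c['img'],cv2.COLOR_BGR2GRAY).astype(int)
for v in(209,212,216,220,226,232): print(v,g[v,204:224].tolist(),g[v,318:342].tolist())
E
```

```text
tray(tool frame) [[0.0094, -0.0471, 0.0887], [0.0075, 0.0413, 0.0889], [-0.0665, -0.0485, 0.0888]]
inner [[0.0044, -0.0429, 0.0888], [0.0033, 0.0355, 0.0889]]
scoop back [[-0.0035, -0.0332, 0.0263], [-0.0036, 0.0341, 0.0264]]
209 [144, 144, 146, 147, 149, 160, 161, 160, 158, 157, 157, 157, 157, 157, 157, 158, 157, 158, 159, 160] [112, 112, 112, 113, 111, 111, 109, 109, 109, 109, 108, 102, 100, 103, 100, 90, 88, 88, 90, 102, 128, 147, 150, 149]
212 [143, 143, 144, 144, 146, 157, 159, 158, 158, 157, 158, 157, 157, 158, 157, 159, 159, 159, 160, 159] [158, 158, 158, 158, 158, 159, 159, 158, 158, 158, 158, 158, 159, 157, 140, 103, 89, 89, 93, 116, 143, 147, 145, 146]
216 [144, 145, 145, 144, 145, 154, 159, 159, 158, 159, 161, 150, 103, 71, 66, 68, 68, 74, 86, 95] [140, 140, 138, 138, 140, 139, 140, 146, 155, 157, 157, 156, 156, 152, 128, 96, 86, 92, 113, 141, 149, 146, 144, 143]
220 [145, 145, 144, 143, 145, 152, 158, 158, 159, 159, 161, 154, 117, 78, 68, 71, 71, 75, 85, 96] [92, 88, 75, 69, 70, 79, 103, 136, 155, 156, 156, 156, 155, 145, 114, 88, 86, 88, 87, 89, 88, 91, 96, 96]
226 [147, 147, 147, 146, 146, 151, 155, 157, 156, 157, 159, 153, 118, 78, 69, 71, 70, 74, 86, 95] [92, 83, 73, 68, 69, 70, 77, 90, 93, 95, 101, 104, 103, 97, 88, 85, 88, 89, 90, 90, 89, 89, 88, 90]
232 [147, 149, 151, 151, 150, 151, 156, 157, 157, 156, 157, 154, 131, 85, 67, 70, 70, 72, 82, 94] [87, 76, 70, 70, 69, 72, 83, 92, 93, 93, 92, 92, 92, 89, 88, 87, 87, 88, 86, 85, 85, 84, 85, 86]
```

```bash
python3 -m jog '[[[0,-0.0038,0,0,0,1.1],[0,0,0.01,0,0,0],[0,0,0,0,0,0]]]'; python3 - <<'E'
from h import *
go(.4306,.1062,.068,4.5)
c=cam('wrist'); 
def f(l,z):
    P=onplane(c,np.array(l,float)*.7,z); o=bot.get_obs(); A=R.from_quat(o['tool_rot'])
    return A.inv().apply(P-o['eef_pos']).round(4).tolist()
g=cv2.cvtColor(c['img'],cv2.COLOR_BGR2GRAY).astype(int)
for v in(206,210,214,218,222): 
    a=np.diff(g[v-1:v+2].mean(0)); 
    print(v,'L',[(200+i,int(a[200+i])) for i in range(40) if abs(a[200+i])>7],'R',[(310+i,int(a[310+i])) for i in range(40) if abs(a[310+i])>7])
E
```

```text
clock: 6.62
eef_pos: [0.4319, 0.1066, 0.1111]
tool_rot: [-0.039, 0.999, 0.001, 0.001]
ft_force: [0.2, 0.5, -1.7]
grip_width: 0.0154
at [0.4319 0.1066 0.1111] F [ 0.2  0.5 -1.7] grip 0.0154 t 6.625
shift [ 0.0014 -0.0004  0.0431] turn [ 0.13  0.16 -0.04]
206 L [(212, -7), (213, -21), (214, -19)] R [(340, 8), (344, 15), (345, 18)]
210 L [(210, -11), (211, -21), (212, -17)] R [(343, 20), (344, 26), (345, 10)]
214 L [(210, 7)] R [(338, -14), (339, -32), (340, -19), (343, 24), (344, 25)]
218 L [(217, -9), (218, -13), (236, 12)] R [(331, 8), (332, 9), (338, -15), (339, -37), (340, -15), (343, 10), (344, 9), (345, 9), (347, -7), (348, -14), (349, -10)]
222 L [(211, 8), (217, -12), (218, -54), (219, -26), (224, 13), (234, 20), (235, 36), (236, 7)] R [(325, -9), (330, 14), (331, 30), (332, 20), (338, -20), (339, -34), (340, -9)]
```

```bash
python3 - <<'E'
from h import *
c=cam('wrist'); o=bot.get_obs(); A=R.from_quat(o['tool_rot'])
for z,l in((.032,[(211,221),(339.5,221),(218.5,221),(331.5,221)]),(.085,[(215.6,262.5),(338.8,262.5)])):
    print(A.inv().apply(onplane(c,l,z)-o['eef_pos']).round(4).tolist())
E
python3 -m jog '[[[0,0,0.014,0,0,0],[0,0,0.008,0,0,0],[0,0,0.004,0,0,0],[0,0,0,0,0,0]]]'; python3 -c "
from h import *
go(.4306,.1062,.068,4.5)"
```

```text
[[0.0027, -0.0452, 0.0797], [0.0026, 0.0434, 0.0799], [0.0027, -0.04, 0.0797], [0.0026, 0.0379, 0.0799]]
[[-0.0034, -0.0333, 0.0267], [-0.0035, 0.0341, 0.0269]]
clock: 7.22
eef_pos: [0.4323, 0.1067, 0.0835]
tool_rot: [-0.039, 0.999, 0.001, 0.002]
ft_force: [-0.2, -0.0, -1.4]
grip_width: 0.0153
at [0.4323 0.1067 0.0835] F [-0.2 -0.  -1.4] grip 0.0153 t 7.225
shift [ 0.0018 -0.0004  0.0155] turn [ 0.13  0.19 -0.04]
```

```bash
python3 -m jog '[[[0.001,-0.0015,0.006,0.1,0.2,0],[0,0,0.006,0,0,0],[0,0,0.002,0,0,0],[0,0,0,0,0,0]]]'; python3 -c "
from h import *
go(.4306,.1052,.067,4.5)"
```

```text
clock: 7.72
eef_pos: [0.4318, 0.1051, 0.0688]
tool_rot: [-0.039, 0.999, 0.0, 0.0]
ft_force: [0.5, -0.8, -1.7]
grip_width: 0.0153
at [0.4318 0.1051 0.0688] F [ 0.5 -0.8 -1.7] grip 0.0153 t 7.725
shift [0.0012 0.0002 0.0018] turn [ 0.03  0.02 -0.04]
```

```bash
python3 -m jog '[[[0,0,0.0015,0,0,0],[0,0,0.001,0,0,0],[0,0,0,0,0,0]]]'; python3 -c "
from h import *
go(.4306,.1052,.067,4.5)"
```

```text
clock: 8.1
eef_pos: [0.4321, 0.1052, 0.0672]
tool_rot: [-0.039, 0.999, 0.0, 0.001]
ft_force: [-0.0, -0.5, -1.5]
grip_width: 0.0155
at [0.4321 0.1052 0.0672] F [-0.  -0.5 -1.5] grip 0.0155 t 8.1
shift [0.0015 0.0001 0.0002] turn [ 0.03  0.08 -0.04]
```

```bash
python3 -m jog '[[[0,0,0.0012,0,0,0],[0,0,0.001,0,0,0],[0,0,0,0,0,0]]]'; python3 -c "
from h import *
go(.4306,.1052,.067,4.5)"
```

```text
clock: 8.48
eef_pos: [0.4325, 0.1053, 0.0672]
tool_rot: [-0.039, 0.999, 0.001, 0.002]
ft_force: [0.3, -0.4, -0.6]
grip_width: 0.0152
at [0.4325 0.1053 0.0672] F [ 0.3 -0.4 -0.6] grip 0.0152 t 8.475
shift [0.0019 0.0001 0.0002] turn [ 0.05  0.19 -0.04]
```

```bash
python3 -m jog '[[[-0.006,0,0.0005,0,0.2,0],[-0.008,0,0,0,0,0],[-0.008,0,0,0,0,0],[-0.008,0,0,0,0,0],[-0.008,0,0,0,0,0],[-0.006,0,0,0,0,0],[0,0,0,0,0,0]]]'; python3 -c "
from h import *
go(.4306,.1052,.067,4.5)"
```

```text
clock: 9.35
eef_pos: [0.4785, 0.1091, 0.0671]
tool_rot: [-0.039, 0.999, 0.001, -0.001]
ft_force: [0.4, -0.6, 1.4]
grip_width: 0.0154
at [0.4785 0.1091 0.0671] F [ 0.4 -0.6  1.4] grip 0.0154 t 9.35
shift [ 0.048  -0.0001  0.0002] turn [ 0.08 -0.1  -0.02]
```

```bash
python3 -m jog '[[[-0.007,0,0,0,0,0],[-0.007,0,0,0,0,0],[-0.007,0,0,0,0,0],[-0.006,0,0,0,0,0],[-0.004,0,0,0,0,0],[0,0,0,0,0,0]]]'; python3 -c "
from h import *
go(.4306,.1052,.067,4.5)
c=cam('scene'); p=proj(c,(.507,.113,.03))[0]; print(p)
u,v=p.astype(int); cv2.imwrite('pics/s2.png',cv2.resize(c['img'][v-45:v+45,u-60:u+60],(720,540),interpolation=cv2.INTER_CUBIC))"
```

```text
clock: 10.1
eef_pos: [0.5079, 0.1114, 0.0675]
tool_rot: [-0.039, 0.999, 0.001, -0.004]
ft_force: [-0.9, -0.2, 2.8]
grip_width: 0.0155
at [0.5079 0.1114 0.0675] F [-0.9 -0.2  2.8] grip 0.0155 t 10.1
shift [ 0.0776 -0.0001  0.001 ] turn [ 0.08 -0.41  0.  ]
[321.46761225 216.99998895]
```

View pics/s2.png

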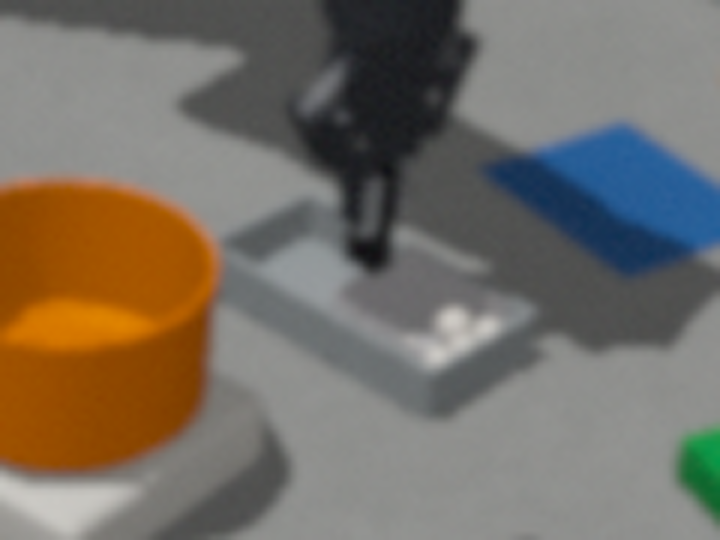

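The scoop is in the tray with the beads gathered at its lip and about 8 mm left to the end wall. I'll push on.

```bash
python3 -m jog '[[[-0.005,0,0,0,0,0],[-0.005,0,0,0,0,0],[-0.003,0,0,0,0,0],[0,0,0,0,0,0]]]'; python3 -c "
from h import *
go(.4306,.1052,.067,4.5)
c=cam('scene'); p=proj(c,(.56,.117,.03))[0]; print(p)
u,v=p.astype(int); cv2.imwrite('pics/s3.png',cv2.resize(c['img'][v-30:v+30,u-40:u+40],(720,540),interpolation=cv2.INTER_CUBIC))"
```

```text
clock: 10.65
eef_pos: [0.5153, 0.112, 0.0683]
tool_rot: [-0.039, 0.999, 0.001, -0.009]
ft_force: [-0.1, 0.3, -0.1]
grip_width: 0.0154
at [0.5153 0.112  0.0683] F [-0.1  0.3 -0.1] grip 0.0154 t 10.65
shift [ 0.0849 -0.0001  0.0028] turn [ 0.1  -1.03  0.02]
[333.66405204 223.77631534]
```

View pics/s3.png

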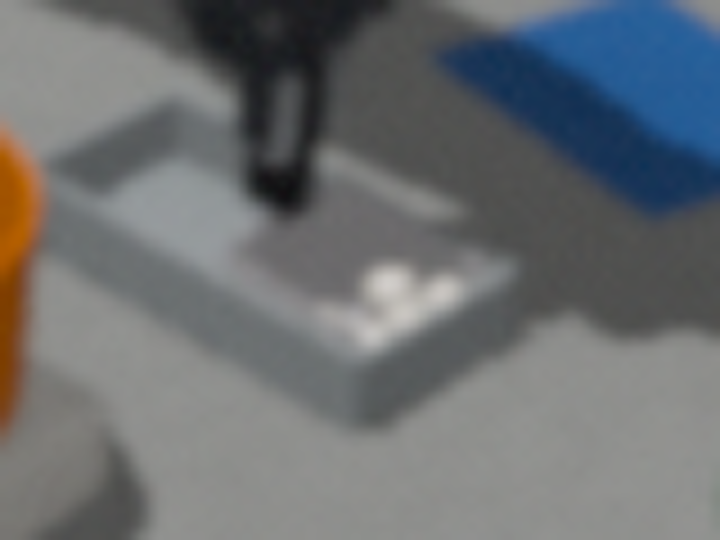

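```bash
python3 -m jog '[[[-0.004,0,0.0005,0,-0.5,0],[-0.004,0,0,0,0,0],[-0.003,0,0,0,0,0]]]'; python3 -c "
from h import *
go(.4306,.1052,.067,4.5)
c=cam('scene'); p=proj(c,(.56,.117,.03))[0]; print(p)
u,v=p.astype(int); s=cv2.resize(c['img'][v-30:v+30,u-40:u+40],(640,480),interpolation=cv2.INTER_CUBIC); cv2.imwrite('pics/s4.png',s)"
```

```text
clock: 11.08
eef_pos: [0.516, 0.112, 0.069]
tool_rot: [-0.04, 0.999, 0.001, -0.014]
ft_force: [-8.9, -0.9, 10.5]
grip_width: 0.0155
at [0.516 0.112 0.069] F [-8.9 -0.9 10.5] grip 0.0155 t 11.075
shift [ 0.0856 -0.0001  0.0044] turn [ 0.12 -1.61  0.04]
[333.66405204 223.77631534]
```

View pics/s4.png

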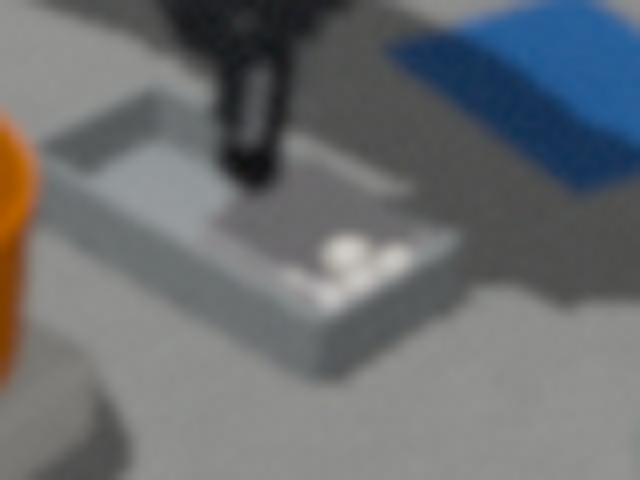

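```bash
python3 -m jog '[[[0.0045,0,-0.0008,0,-4,0],[0.0043,0,-0.0003,0,-4,0],[0.0043,0,-0.0003,0,-4,0],[0.0043,0,-0.0003,0,-4,0],[0.0043,0,-0.0003,0,-4,0],[0,0,0,0,0,0]]]'; python3 -c "
from h import *
go(.4306,.1052,.067,4.5)
c=cam('scene'); p=proj(c,(.56,.117,.03))[0]; print(p)
u,v=p.astype(int); s=cv2.resize(c['img'][v-30:v+30,u-40:u+40],(640,480),interpolation=cv2.INTER_CUBIC); cv2.imwrite('pics/s5.png',s)"
```

```text
clock: 11.88
eef_pos: [0.491, 0.1091, 0.0631]
tool_rot: [-0.039, 0.986, 0.007, 0.161]
ft_force: [-0.4, 0.4, -2.2]
grip_width: 0.0153
at [0.491  0.1091 0.0631] F [-0.4  0.4 -2.2] grip 0.0153 t 11.875
shift [ 0.0561  0.0008 -0.0229] turn [ 3.00e-02  1.85e+01 -1.00e-02]
[333.66405204 223.77631534]
```

View pics/s5.png

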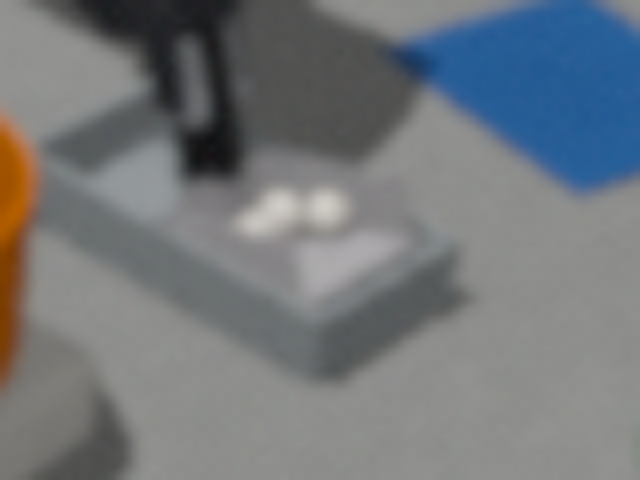

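```bash
python3 -m jog '[[[-0.0032,0,-0.0095,0,0,0],[-0.0063,0,-0.019,0,0,0],[-0.0063,0,-0.019,0,0,0],[-0.0095,0,-0.0285,0,0,0],[-0.0095,0,-0.0285,0,0,0],[-0.0095,0,-0.0285,0,0,0],[-0.0063,0,-0.019,0,0,0],[-0.0032,0,-0.0095,0,0,0],[0,0,0,0,0,0]]]'; python3 -c "
from h import *
go(.4306,.1052,.067,4.5)
c=cam('scene'); p=proj(c,(.53,.113,.2))[0]; print(p)
q=proj(c,(.56,.117,.01))[0]
u,v=p.astype(int); a=cv2.resize(c['img'][v-40:v+40,u-40:u+40],(400,400),interpolation=cv2.INTER_CUBIC)
u,v=q.astype(int); b=cv2.resize(c['img'][v-40:v+40,u-40:u+40],(400,400),interpolation=cv2.INTER_CUBIC); cv2.imwrite('pics/s6.png',np.hstack([a,b]))"
```

```text
clock: 13.05
eef_pos: [0.5023, 0.1105, 0.2491]
tool_rot: [-0.037, 0.986, 0.008, 0.165]
ft_force: [0.7, 0.5, -2.2]
grip_width: 0.0156
at [0.5023 0.1105 0.2491] F [ 0.7  0.5 -2.2] grip 0.0156 t 13.05
shift [ 0.1273 -0.0003  0.1488] turn [ 0.13 19.03 -0.15]
[330.83641861 174.15026779]
```

View pics/s6.png

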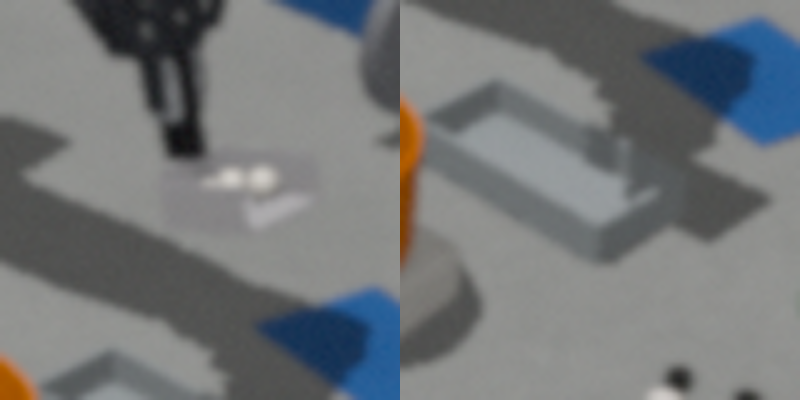

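All five beads are in the scoop: the tray is empty and the force reading grew by about 0.7 N, which matches 5 × 15 g. Next I yaw so the front faces the bowl (-y).

```bash
python3 -m jog '[[[0,0,0,1.6,0,4.7],[0,0,0,3,0,8.9],[0,0,0,3,0,8.9],[0,0,0,3,0,8.9],[0,0,0,3,0,8.9],[0,0,0,3,0,8.9],[0,0,0,3,0,8.9],[0,0,0,3,0,8.9],[0,0,0,3,0,8.9],[0,0,0,3,0,8.9],[0,0,0,1.6,0,4.7],[0,0,0,0,0,0]]]'; python3 -c "
from h import *
go(.512,.007,.20,-90,-19); print(bot.get_obs()['joint_pos'].round(2))"
```

```text
clock: 14.6
eef_pos: [0.4955, 0.1098, 0.2309]
tool_rot: [0.716, 0.679, -0.127, 0.105]
ft_force: [0.3, 0.6, -1.7]
grip_width: 0.0152
at [0.4955 0.1098 0.2309] F [ 0.3  0.6 -1.7] grip 0.0152 t 14.6
shift [-0.0864  0.0229  0.0617] turn [-2.23 -0.15 -2.63]
[ 0.39  0.38  0.15  1.51 -0.29  2.04]
```

```bash
python3 -m jog '[[[-0.008,0.002,0.006,-1.1,0,-1.3],[-0.017,0.0045,0.012,-1.1,0,-1.3],[-0.02,0.006,0.014,0,0,0],[-0.02,0.006,0.014,0,0,0],[-0.014,0.003,0.01,0,0,0],[-0.007,0.0015,0.004,0,0,0],[0,0,0,0,0,0]]]'; python3 -c "
from h import *
go(.512,.007,.20,-90,-19); print(bot.get_obs()['joint_pos'].round(2))"
```

```text
clock: 15.48
eef_pos: [0.5164, 0.0072, 0.197]
tool_rot: [0.693, 0.702, -0.117, 0.114]
ft_force: [-0.5, 0.0, -1.6]
grip_width: 0.0151
at [0.5164 0.0072 0.197 ] F [-0.5  0.  -1.6] grip 0.0151 t 15.475
shift [-0.0011 -0.0044 -0.0028] turn [-0.07 -0.23  0.77]
[ 0.2   0.33 -0.    1.3  -0.32  1.77]
```

```bash
python3 -m jog '[[[-0.0054,-0.002,-0.006,0,5,0],[-0.0054,-0.002,-0.0063,0,5,0],[-0.0054,0,-0.0063,0,5,0],[-0.0054,0,-0.0063,0,5,0],[-0.0054,0,-0.0063,0,5,0],[-0.0054,0,-0.0063,0,5,0],[-0.0054,0,-0.0063,0,5,0],[-0.0054,0,-0.0063,0,5,0],[0,0,0,0,0,0],[0,0,0,0,0,0]]]'; python3 -c "
from h import *
go(.512,-.035,.248,-90,20); print(bot.get_obs()['joint_pos'].round(2))
c=cam('scene'); p=proj(c,(.512,-.08,.16))[0]; print(p)
u,v=p.astype(int); s=cv2.resize(c['img'][v-60:v+60,u-80:u+80],(640,480),interpolation=cv2.INTER_CUBIC); cv2.imwrite('pics/s7.png',s)"
```

```text
clock: 16.73
eef_pos: [0.515, -0.029, 0.2508]
tool_rot: [0.684, 0.703, 0.134, -0.138]
ft_force: [-0.0, 0.1, 0.2]
grip_width: 0.0154
at [ 0.515  -0.029   0.2508] F [-0.   0.1  0.2] grip 0.0154 t 16.725
shift [-0.0066 -0.0032  0.0004] turn [-0.58 -2.23  1.48]
[-0.27  0.34  0.13  1.48  0.37  1.25]
[278.06263295 202.52364022]
```

View pics/s7.png

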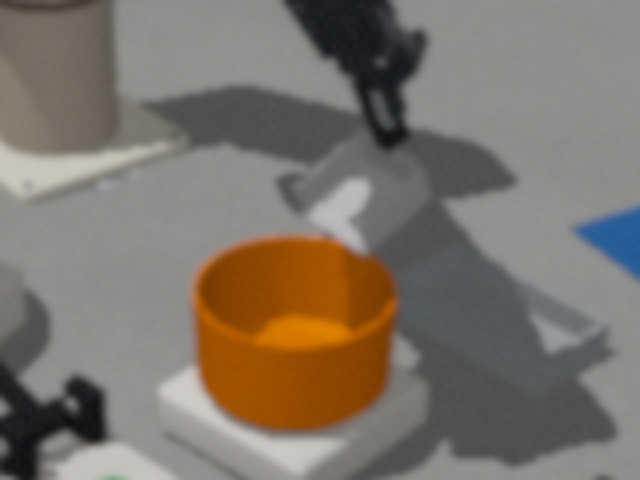

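```bash
python3 -m jog '[[[0.0054,0,0,0,-5,0],[0.0054,0,0,0,-5,0],[0.0054,0,0,0,-5,0],[0.0054,0,0,0,-5,0],[0.02,0,0,0,-2,0],[0.04,0,0,0,0,0],[0.05,0,0,0,0,0],[0.05,0,0,0,0,0],[0.02,0,0,0,0,0],[0,0,0,0,0,0]]]'; python3 - <<'E'
from h import *
go(.456,.327,.20,-2.4)
c=cam('top'); np.save('top2.npy',c,allow_pickle=True)
u,v=proj(c,(.512,-.1057,.06))[0]; im=c['img']; hsv=cv2.cvtColor(im,cv2.COLOR_BGR2HSV)
m=cv2.inRange(hsv,(0,0,140),(179,110,255))
k=np.zeros_like(m); cv2.circle(k,(int(u),int(v)),22,255,-1); m&=k
n,l,s,ce=cv2.connectedComponentsWithStats(m); print(u,v,n-1,s[1:,4],ce[1:].round(1).tolist(), hsv[int(v)-12:int(v)+13:4,int(u)-12:int(u)+13:4,1].tolist())
E
```

```text
clock: 18.02
eef_pos: [0.5049, 0.1896, 0.2585]
tool_rot: [0.691, 0.723, -0.0, 0.007]
ft_force: [-0.3, 0.3, -0.1]
grip_width: 0.0154
at [0.5049 0.1896 0.2585] F [-0.3  0.3 -0.1] grip 0.0154 t 18.025
shift [ 0.1401 -0.0432  0.0566] turn [ 1.000e-02  9.200e-01 -8.498e+01]
296.71706939197475 205.50391571847763 4 [67 20 15 27] [[300.4, 200.7], [313.8, 199.0], [313.7, 208.2], [303.7, 221.8]] [[217, 217, 215, 218, 215, 215, 213], [218, 216, 215, 216, 37, 8, 217], [215, 215, 214, 144, 94, 128, 212], [213, 213, 217, 40, 15, 214, 213], [214, 213, 212, 215, 216, 212, 212], [212, 214, 216, 213, 214, 212, 213], [212, 213, 212, 213, 213, 213, 203]]
```

```bash
python3 -m jog '[[[0,0,0,0,0.9,-7],[0,0,0,0,0,-8.7],[0,0,0,0,0,-8.7],[0,0,0,0,0,-8.7],[0,0,0,0,0,-8.7],[0,0,0,0,0,-8.7],[0,0,0,0,0,-8.7],[0,0,0,0,0,-8.7],[0,0,0,0,0,-8.7],[0,0,0,0,0,-8.4],[0,0,0,0,0,0]]]'; python3 - <<'E'
from h import *
go(.456,.327,.12,-2.4)
E
```

```text
clock: 19.45
eef_pos: [0.5036, 0.1772, 0.2612]
tool_rot: [0.004, 1.0, 0.0, 0.006]
ft_force: [-0.0, -0.4, -1.2]
grip_width: 0.0155
at [0.5036 0.1772 0.2612] F [-0.  -0.4 -1.2] grip 0.0155 t 19.45
shift [0.0503 0.1495 0.1406] turn [0.02 0.7  1.99]
```

```bash
python3 -m jog '[[[0.004,0.015,0,0,0.7,2],[0.008,0.026,0,0,0,0],[0.01,0.03,0.01,0,0,0],[0.01,0.03,0.03,0,0,0],[0.01,0.03,0.035,0,0,0],[0.004,0.015,0.035,0,0,0],[0,0,0.02,0,0,0],[0,0,0,0,0,0]]]'; python3 - <<'E'
from h import *
go(.458,.328,.0655,-2.4)
E
```

```text
clock: 20.45
eef_pos: [0.4661, 0.3248, 0.1297]
tool_rot: [0.036, 0.999, 0.0, 0.003]
ft_force: [-0.8, 0.3, -1.0]
grip_width: 0.0152
at [0.4661 0.3248 0.1297] F [-0.8  0.3 -1. ] grip 0.0152 t 20.45
shift [0.0087 0.0026 0.0642] turn [ 0.01  0.3  -1.76]
```

```bash
python3 -m jog '[[[0.004,0.002,0.02,0,0.3,-1.7],[0,0,0.02,0,0,0],[0,0,0.014,0,0,0],[0,0,0.005,0,0,0],[0,0,0,0,0,0]]]'; python3 - <<'E'
from h import *
go(.462,.327,.065,-2.4)
E
```

```text
clock: 21.08
eef_pos: [0.4667, 0.3273, 0.075]
tool_rot: [0.025, 1.0, 0.003, 0.004]
ft_force: [0.5, 0.5, -1.1]
grip_width: 0.0154
at [0.4667 0.3273 0.075 ] F [ 0.5  0.5 -1.1] grip 0.0154 t 21.075
shift [ 0.0048 -0.0006  0.01  ] turn [ 0.31  0.44 -0.52]
```

```bash
python3 -m jog '[[[0,0,0.006,0.3,0.4,0],[0,0,0.003,0,0,0],[0,0,0.0015,0,0,0],[0,0,0,0,0,0]]]'; python3 - <<'E'
from h import *
go(.462,.327,.065,-2.4)
E
```

```text
clock: 21.58
eef_pos: [0.4679, 0.3281, 0.0656]
tool_rot: [0.026, 1.0, 0.001, 0.001]
ft_force: [-0.9, 0.2, 0.2]
grip_width: 0.0152
at [0.4679 0.3281 0.0656] F [-0.9  0.2  0.2] grip 0.0152 t 21.575
shift [ 0.0059 -0.0014  0.0005] turn [ 0.1   0.16 -0.54]
```

```bash
python3 -m jog '[[[0,0,0.0007,0.1,0.15,0],[0,0,0,0,0,0]]]' && python3 -m jog '[[[0,0,0,0,0,0],[0,0,0,0,0,0],[0,0,0,0,0,0],[0,0,0,0,0,0],[0,0,0,0,0,0],[0,0,0,0,0,0]]]' 0.07 && python3 -m jog '[[[0,0,-0.02,0,0,0],[0,0,-0.04,0,0,0],[0,0,-0.04,0,0,0],[0,0,-0.04,0,0,0],[0,0,-0.02,0,0,0],[0,0,0,0,0,0]]]'; python3 - <<'E'
from h import *
go(.38,.327,.21,-2.4)
c=cam('wrist'); np.save('w5.npy',c,allow_pickle=True); hsv=cv2.cvtColor(c['img'],cv2.COLOR_BGR2HSV)
m=cv2.inRange(hsv,(0,0,0),(179,255,50)); a,b=proj(c,[(.466,.328,.103),(.46,.328,.06)]); print(a,b)
print('handle pred dark?',m[int(a[1])-20:int(a[1])+12:3,int(a[0])-24:int(a[0])+25:3].tolist())
E
```

```text
clock: 21.82
eef_pos: [0.468, 0.3282, 0.0651]
tool_rot: [0.026, 1.0, 0.0, 0.0]
ft_force: [-0.3, 1.0, -1.1]
grip_width: 0.0152
clock: 22.58
eef_pos: [0.4685, 0.3286, 0.0658]
tool_rot: [0.026, 1.0, 0.001, 0.001]
ft_force: [0.2, 0.0, -0.0]
grip_width: 0.0698
clock: 23.32
eef_pos: [0.4676, 0.3279, 0.2294]
tool_rot: [0.026, 1.0, -0.0, -0.0]
ft_force: [0.4, -0.3, -0.6]
grip_width: 0.0697
at [0.4676 0.3279 0.2294] F [ 0.4 -0.3 -0.6] grip 0.0697 t 23.325
shift [ 0.0875 -0.0054  0.0195] turn [-0.03 -0.03 -0.54]
[276.59833689 203.66002817] [276.28640709 185.05803602]
handle pred dark? [[0, 0, 0, 0, 0, 0, 255, 0, 0, 255, 255, 0, 0, 0, 0, 0, 0], [0, 0, 0, 0, 0, 0, 255, 0, 255, 255, 0, 0, 0, 0, 0, 0, 0], [0, 0, 0, 0, 0, 0, 0, 0, 0, 255, 255, 0, 0, 0, 0, 0, 0], [0, 0, 0, 0, 0, 0, 0, 0, 0, 0, 0, 0, 0, 0, 0, 0, 0], [0, 0, 0, 0, 0, 0, 0, 0, 0, 0, 0, 0, 0, 0, 0, 0, 0], [0, 0, 0, 0, 0, 0, 0, 0, 0, 0, 0, 0, 0, 0, 0, 0, 0], [0, 0, 0, 0, 0, 0, 0, 0, 0, 0, 0, 0, 0, 0, 0, 0, 0], [0, 0, 0, 0, 0, 0, 0, 0, 0, 0, 0, 0, 0, 0, 0, 0, 0], [0, 0, 0, 0, 0, 0, 0, 0, 0, 0, 0, 0, 0, 0, 0, 0, 0], [0, 0, 0, 0, 0, 0, 0, 0, 0, 0, 0, 0, 0, 0, 0, 0, 0], [0, 0, 0, 0, 0, 0, 0, 0, 0, 0, 0, 0, 0, 0, 0, 0, 0]]
```

Handle isn't at the predicted pixels, so I need to look at this one.

```bash
python3 -c "
from h import *
cv2.imwrite('pics/w5.png',np.load('w5.npy',allow_pickle=True).item()['img'])"
```

```text
(no output)
```

View pics/w5.png

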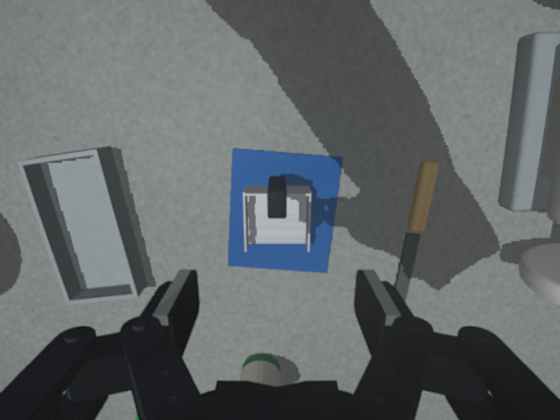

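The scoop stands upright on the mat (handle at about (277,198)) and the tray is empty. Now the lever.

```bash
python3 -m jog '[[[0,-0.03,0,0,0,0],[0,-0.055,0,0,0,0],[0,-0.055,0,0,0,0],[0,-0.055,0,0,0,0],[0,-0.055,0,0,0,0],[0,-0.055,0,0,0,0],[0,-0.055,0,0,0,0],[0,-0.055,0,0,0,0],[0,-0.055,0,0,0,0],[0,-0.055,0,0,0,0],[0,-0.05,0,0,0,0],[0,-0.03,0,0,0,0]]]' 0; python3 - <<'E'
from h import *
go(.4095,-.3347,.20,8.4)
E
```

```text
clock: 24.88
eef_pos: [0.427, -0.2924, 0.2099]
tool_rot: [0.022, 1.0, -0.001, -0.016]
ft_force: [0.4, 0.2, -0.3]
grip_width: 0.0002
at [ 0.427  -0.2924  0.2099] F [ 0.4  0.2 -0.3] grip 0.0002 t 24.875
shift [ 0.0153 -0.0431  0.0104] turn [  0.06  -1.79 -10.96]
```

```bash
cat > red.py <<'E'
from h import *
def red(z):
    c=cam('wrist'); hsv=cv2.cvtColor(c['img'],cv2.COLOR_BGR2HSV)
    m=cv2.inRange(hsv,(0,120,60),(6,255,255))|cv2.inRange(hsv,(174,120,60),(179,255,255))
    for q in cv2.findContours(m,cv2.RETR_EXTERNAL,cv2.CHAIN_APPROX_NONE)[0]:
        if cv2.contourArea(q)>100:
            r=cv2.minAreaRect(onplane(c,q.reshape(-1,2),z)[:,:2].astype(np.float32)); print('red',cv2.boundingRect(q),np.round(r[0],4),np.round(r[1],4),round(r[2],1))
E
python3 -m jog '[[[0.008,-0.02,0.003,0,-0.9,-5.5],[0.006,-0.02,0.003,0,-0.9,-5.5],[0,0,0,0,0,0],[0,0,0,0,0,0]]]'; python3 - <<'E'
from red import *
go(.4095,-.3347,.155,8.4); red(.143)
E
```

```text
clock: 25.38
eef_pos: [0.409, -0.3335, 0.1965]
tool_rot: [-0.073, 0.997, 0.005, -0.004]
ft_force: [-0.2, -0.2, 0.2]
grip_width: 0.0004
at [ 0.409  -0.3335  0.1965] F [-0.2 -0.2  0.2] grip 0.0004 t 25.375
shift [-0.0006 -0.0017  0.0415] turn [ 0.59 -0.41  0.01]
red (238, 204, 73, 62) [ 0.4069 -0.3347] [0.0401 0.0439] 8.1
```

```bash
python3 -m jog '[[[0.002,-0.0015,0.015,0.6,-0.4,0],[0,0,0.015,0,0,0],[0,0,0.008,0,0,0],[0,0,0.004,0,0,0],[0,0,0,0,0,0]]]'; python3 - <<'E'
from red import *
go(.406,-.3347,.11,8.4)
E
```

```text
clock: 26.05
eef_pos: [0.4088, -0.3324, 0.1529]
tool_rot: [-0.075, 0.997, 0.0, -0.0]
ft_force: [-0.8, -0.5, 0.4]
grip_width: 0.0
at [ 0.4088 -0.3324  0.1529] F [-0.8 -0.5  0.4] grip 0.0 t 26.05
shift [ 0.0032 -0.0019  0.0429] turn [ 0.01 -0.    0.22]
```

```bash
python3 -m jog '[[[0.002,-0.0015,0.006,0,0,0],[0,0,0.005,0,0,0],[0,0,0.005,0,0,0],[0,0,0.005,0,0,0],[0,0,0.004,0,0,0],[0,0,0,0,0,0]]]'; python3 - <<'E'
from red import *
go(.406,-.3347,.11,8.4)
E
```

```text
clock: 26.8
eef_pos: [0.4067, -0.3358, 0.1302]
tool_rot: [-0.074, 0.997, -0.002, 0.001]
ft_force: [-1.9, 1.4, 6.0]
grip_width: -0.0
at [ 0.4067 -0.3358  0.1302] F [-1.9  1.4  6. ] grip -0.0 t 26.8
shift [0.0005 0.0013 0.0201] turn [-0.23  0.07  0.13]
```

```bash
python3 -m jog '[[[0,0.001,0.005,0,0,0],[0,0,0.005,0,0,0],[0,0,0.005,0,0,0],[0,0,0.004,0,0,0],[0,0,0,0,0,0]]]'; python3 - <<'E'
from red import *
go(.406,-.3347,.11,8.4)
E
```

```text
clock: 27.42
eef_pos: [0.4054, -0.3361, 0.1142]
tool_rot: [-0.073, 0.997, -0.004, 0.001]
ft_force: [-1.4, 1.3, 6.7]
grip_width: 0.0002
at [ 0.4054 -0.3361  0.1142] F [-1.4  1.3  6.7] grip 0.0002 t 27.425
shift [-0.0008  0.0014  0.0042] turn [-0.45  0.05  0.03]
```

```bash
python3 -m jog '[[[0,0,0.003,0,0,0],[0,0,0.002,0,0,0],[0,0,0.0005,0,0,0],[0,0,0.0003,0,0,0],[0,0,0.0003,0,0,0],[0,0,0.0003,0,0,0],[0,0,0.0003,0,0,0]]]'; python3 - <<'E'
from red import *
for i in range(4):
    for _ in range(3): cam('wrist')
    o=bot.get_obs(); print(o['clock'],o['eef_pos'].round(4),o['ft_force'].round(1))
red(.11)
c=cam('scene'); cv2.imwrite('pics/s9.png',cv2.resize(c['img'],(800,600)))
hs=cv2.cvtColor(c['img'],cv2.COLOR_BGR2HSV)
E
```

```text
clock: 28.3
eef_pos: [0.4054, -0.3362, 0.1131]
tool_rot: [-0.073, 0.997, -0.005, 0.003]
ft_force: [-2.0, 2.5, 6.7]
grip_width: 0.0
28.45 [ 0.4053 -0.3361  0.1131] [-2.9  0.9  7.2]
28.6 [ 0.4054 -0.3361  0.1131] [-2.   2.1  7.2]
28.75 [ 0.4053 -0.3361  0.1131] [-2.1  1.2  7.1]
28.9 [ 0.4054 -0.3361  0.1131] [-2.5  0.4  8. ]
red (232, 233, 96, 84) [ 0.4046 -0.3352] [0.0442 0.0442] 7.6
```

View pics/s9.png

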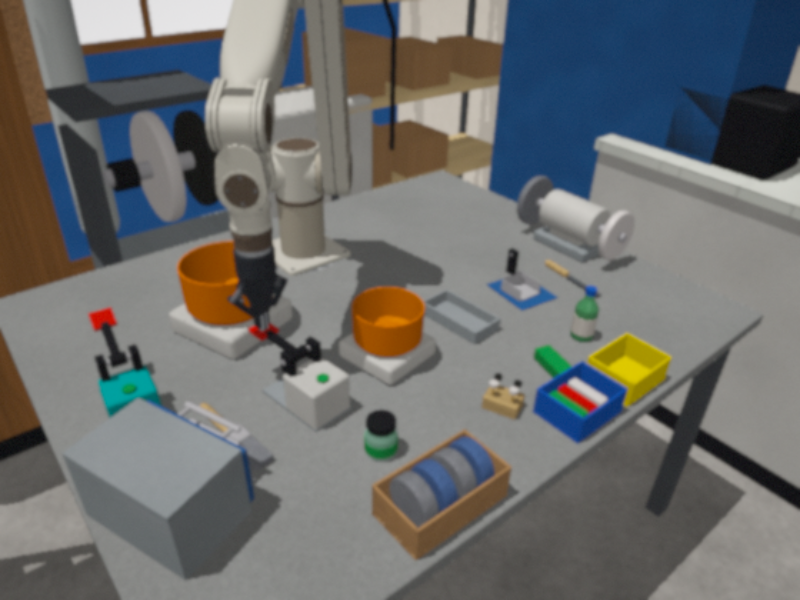

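The final scene is good: red paddle pressed at (262,333), scoop on the mat (515,285), tray empty, no beads on the bench, and the bystanders where they were. I'm handing in.

```bash
python3 -c "
from h import *
bot.job_done(); o=bot.get_obs(); print(o['clock'],o['eef_pos'],o['ft_force'])"
```

```text
the job is handed in; nothing more can be done
the job is handed in; nothing more can be done
```

The task is done and handed in at about 29 s on the robot's clock. I scooped the beads, poured them into the small orange bowl and stood the scoop upright back on its mat. The arm is holding the white control's lever down near level. The hand-in reports no verdict, so success rests on my own checks below.

**Last checks**
- **Beads:** The tray was empty after the scoop, and the added load of about 0.7 N matches five beads. After the pour, the top camera showed white blobs in the bowl with about five beads' area. They formed four blobs, one about twice a bead's size, so I did not count each bead separately. None showed on the bench.
- **Scoop:** It stands upright near the mat's centre and the fingers are clear of it.
- **Lever:** The fingertip held steady at z = 0.113 m with about 7 N upward. That puts the lever at about 0.27 rad, well short of the stop. At level height the paddle measured 44 × 44 mm, its true size.
- **Bystanders:** In the last scene picture they stand where they were at the start. I compared this by eye only.

**Checks that failed or disagreed**
- The top and wrist cameras differed by up to 5 mm on the tray's sideways position, so I aligned the scoop to the tray from a close wrist view.
- An automatic colour check for the scoop handle after release found nothing. I looked at that picture instead, and the scoop was standing correctly.
- I viewed 16 pictures against the budget of 10, well over the one or two extra allowed.

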